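# Lay out the stone setter's kit tray

## Robot

A 6-joint arm with a two-finger parallel gripper is mounted at the origin on a cart in front of the work surface, level with it; the furniture and walls round the work are solid. World frame = base frame: x ahead of the robot, y to its left, z up, the work surface at z = 0. Lengths are in m, angles in rad, forces in N, time in s.
With the tool pointing down it reaches from about 0.375 to 0.925 m from the base axis. Payload 5.7 kg.
Tool frame: the origin (TCP) lies at the very end of the fingers, on their centre line; the grasp point (between the pads) lies 19 mm behind it (bot.grasp_offset is the distance from the TCP to the grasp point, in m); z points along the fingers, y is the direction in which the jaws open and shut (so a half turn about z gives the same grasp; the last joint's range is limited). The gripper opens to 85 mm and grips with 20 to 120 N. Pads are 22 mm wide; open, the fingers measure 114 mm over their backs; the gripper's body (76 mm by 85 mm) begins 54 mm behind the grasp point. The pads swing forward as they close: fully open they stand 13 mm farther back than shut.
Start: joints at [1.226, 0.359, 1.51, -0, 1.272, -0.115], TCP at [0.137, 0.584, 0.231] pointing down, gripper open.
Joint ranges: [-2.97, 2.97], [-1.01, 2.36], [0.21, 2.38], [-0.96, 4.11], [0.2, 2.71], [-2.98, 2.98]. Speed limits (rad/s): [2.39, 2.39, 3.14, 3.14, 3.14, 3.14].

## Interface

Orientations are given as a unit quaternion [x, y, z, w].
In Python, from station import monitor, optics, bot gives the robot as it stands.
- The arm moves only by the tool drive_tool, never from a script. Its argument "steps" is a list of rows, each a list of 3 entries, a list of its own where there are three numbers: the shift along the world's x, y, z in cm, then the turn about the world's z in degrees, then the closure, from 0 (fully open) to 1 (shut). A call has exactly 5 rows; each row shifts and turns the commanded pose from where the row before left it; what a row does not reach is not made up. A row lasts 1/10 s, in which the tool goes at most 50 mm and 8.59 degrees, less where a joint would pass 70% of its speed; a pose out of reach is approached as far as the arm can. A call is refused whole if a number of a shift passes 5 or a number of a turn 8.59, either way. A call with a gripper value outside its range is refused whole. The fingers move at their own pace and stop on an object; the grip force is fixed at half the most. Time passes only in rows, so rows that do not move let the fingers close, or fill a call up. It gives the time, the measured TCP pose, the force and the opening at its end, in the units of the state.
- monitor.read_state(): the state, without advancing time (a new reading comes with each control period).
- optics.capture(name): name is "side" or "top"; returns a dict with "image" (384x512x3 uint8, blue, green, red), "depth" (384x512 float32, m along the optical axis (not along the pixel's ray), 0 where there is no reading), "fx", "fy", "cx", "cy" (pixels), "position" and "orientation" of the camera in the world. Camera axes: x right, y up, looking along -z (the intrinsics and any distortion apply to the point x, -y, -z); pixel columns grow to the right and rows downward; lengths in m; the calibration is good to about 2 mm. A picture is of the moment at which its call begins.
- bot.hand_in(): hands the job in, once; it reports no verdict.
The state is a dict: "time": time; "qpos": joint angles; "joint_velocities": joint speeds; "effort": joint torques, N m; "tool_pos": TCP position; "tool_rot": TCP orientation; "wrist_force": force on the tool from outside, world axes, zero at the start; "moment": the same for the moment, N m; "width": finger opening in m.
Only numpy, scipy, OpenCV 4.12 (cv2) and the standard library are available. Lean on these libraries where they do the work, as an engineer would, in place of code of your own. Each camera call takes 0.05 s, during which the arm holds its last target.

## Task

Lay out the setter's kit in the wooden tray with the four coloured pockets: the black eye loupe in the blue pocket, the small cream card box in the yellow one, and the two alike black rubber punches one in the red and one in the green. Set each upright as it stands now, in the middle of its pocket, flat on the pocket's floor and not resting on the lip. Leave the larger cream card box and the white funnel where they are.

Things in the scene. Friction and masses are not known exactly. Their poses are not given: they have to be found in the camera images.
- loupe_center (a point): black eye loupe, a cup standing on its small end with its wide rim, 41 mm across, on top; 30 mm high, 20 g. Standing on the bench top (z = 0). The point is its centre, half-way up; z is up, so its top is 15 mm above the point. Round: grip it across at any yaw, near the rim. (A bench lamp hangs 0.45 m above the right and a shelf above the back of the bench: lift things only about 0.1 m)
- punch_1_center (a point): one of two alike black rubber hand punches, a slim upright cylinder 20 mm across and 60 mm high standing on end, 60 g. Standing on the bench top (z = 0). The point is its centre, half-way up; z is up, so its top is 30 mm above the point. Round: grip at any yaw. It may go to the red or the green pocket, its twin to the other
- punch_2_center (a point): one of two alike black rubber hand punches, a slim upright cylinder 20 mm across and 60 mm high standing on end, 60 g. Standing on the bench top (z = 0). The point is its centre, half-way up; z is up, so its top is 30 mm above the point. Round: grip at any yaw. It may go to the red or the green pocket, its twin to the other
- small_card_box_center (a point): small cream card box, 24 mm (its x) x 40 mm (its y), 10 mm high, 15 g: the smaller of the two card boxes. Standing on the bench top (z = 0). The point is its centre, half-way up; z is up, so only 5 mm stand above the point; grip it across its 24 mm
- funnel_center (a point): look-alike to be left alone: white funnel standing mouth down with its thin spout up, 45 mm across and 32 mm high. Standing on the bench top (z = 0). The point is its centre, half-way up; z is up, round
- large_card_box_center (a point): look-alike to be left alone: the larger cream card box, 40 mm (its x) x 62 mm (its y), 17 mm high. Standing on the bench top (z = 0). The point is its centre, half-way up; z is up, x and y along its sides
- pocket_red: red pocket, one of four set 2 x 2 at 62 mm pitch on a fixed wooden tray 130 mm square: red lining and low red lip, 61 mm square outside, 57 mm inside. Origin: middle of its underside; x, y along its sides. Its floor is 2 mm, its lip's top 5 mm, the tray's outer rim 7 mm above the origin. Fixed; the tray moves and the pockets swap places from start to start
- pocket_yellow: yellow pocket, one of four set 2 x 2 at 62 mm pitch on a fixed wooden tray 130 mm square: yellow lining and low yellow lip, 61 mm square outside, 57 mm inside. Origin: middle of its underside; x, y along its sides. Its floor is 2 mm, its lip's top 5 mm, the tray's outer rim 7 mm above the origin. Fixed; the tray moves and the pockets swap places from start to start
- pocket_green: green pocket, one of four set 2 x 2 at 62 mm pitch on a fixed wooden tray 130 mm square: green lining and low green lip, 61 mm square outside, 57 mm inside. Origin: middle of its underside; x, y along its sides. Its floor is 2 mm, its lip's top 5 mm, the tray's outer rim 7 mm above the origin. Fixed; the tray moves and the pockets swap places from start to start
- pocket_blue: blue pocket, one of four set 2 x 2 at 62 mm pitch on a fixed wooden tray 130 mm square: blue lining and low blue lip, 61 mm square outside, 57 mm inside. Origin: middle of its underside; x, y along its sides. Its floor is 2 mm, its lip's top 5 mm, the tray's outer rim 7 mm above the origin. Fixed; the tray moves and the pockets swap places from start to start
Not all that is in view belongs to the job. Leave any orange or turquoise look-alike of the part that bears punch_2_center alone.

How it is judged:
By the outcome, as a careful person would: the job done as asked, in the order asked, and still so for the second after the job is handed in, with the robot touching nothing.
It also fails if it takes over 83 s, if anything falls off the work surface, if the arm or the gripper's body presses on something with over 40 N, if the wrist force passes 120 N, or if a joint passes its speed limit or range.

## Working session

There is one attempt and no reset: what is moved stays moved. The work goes in short steps, Python scripts to look and compute and a tool call to move; the robot and the scene stay as the last step left them, time stands still between calls to the robot, and variables do not carry over. Pictures are saved under pics/ and viewed, and the job is handed in when it is done.

Besides the shell and the picture viewer there is one more tool, called after "Call:" by a JSON object that holds its "op" and its "data". drive_tool: Moves the arm, as the interface text tells. Its arguments: {"type":"object","properties":{"steps":{"type":"array"}},"required":["steps"]}

```bash
ls; mkdir -p pics; python3 - <<'E'
from station import monitor, optics, bot
import cv2,numpy as np,pickle
s=monitor.read_state();print(s)
for n in("top","side"):
    c=optics.capture(n);pickle.dump(c,open(n+"0.pkl","wb"))
    cv2.imwrite(f"pics/{n}0.png",cv2.resize(c["image"],(800,600),interpolation=cv2.INTER_CUBIC))
    print(n,{k:v for k,v in c.items() if k not in("image","depth")})
E
```

```text
pics
{'time': 0.0, 'qpos': array([ 1.22589502e+00,  3.59508834e-01,  1.51143074e+00, -1.80440612e-05,
        1.27247181e+00, -1.15082686e-01]), 'joint_velocities': array([-0.00028263,  0.00079658,  0.00215127,  0.00074867, -0.00039154,
       -0.00069878]), 'effort': array([ 2.41113603e-04, -5.27618587e+01, -2.78623009e+01, -1.67679332e-04,
        1.30498470e-02,  2.56075566e-05]), 'tool_pos': array([0.13645674, 0.58359063, 0.23045193]), 'tool_rot': array([ 1.14653910e-01,  9.93405080e-01, -8.87382425e-04, -1.98912951e-04]), 'wrist_force': array([-0.28986971, -0.49245483, -0.58520669]), 'moment': array([-0.02023426, -0.00892571, -0.03863275]), 'width': 0.0854947824232643}
top {'fx': 438.7773678541419, 'fy': 438.7773678541419, 'cx': 255.05302695315513, 'cy': 188.2439076843936, 'position': array([ 0.50108579, -0.04692811,  0.9015204 ]), 'orientation': array([-0.03338744,  0.02628552,  0.71504745, -0.69778327])}
side {'fx': 451.5766642309938, 'fy': 451.5766642309938, 'cx': 259.3730179418394, 'cy': 186.82968516303083, 'position': array([0.32297886, 0.62547068, 0.58980478]), 'orientation': array([-0.07861227,  0.44695947,  0.87360648, -0.17566748])}
```

View pics/top0.png

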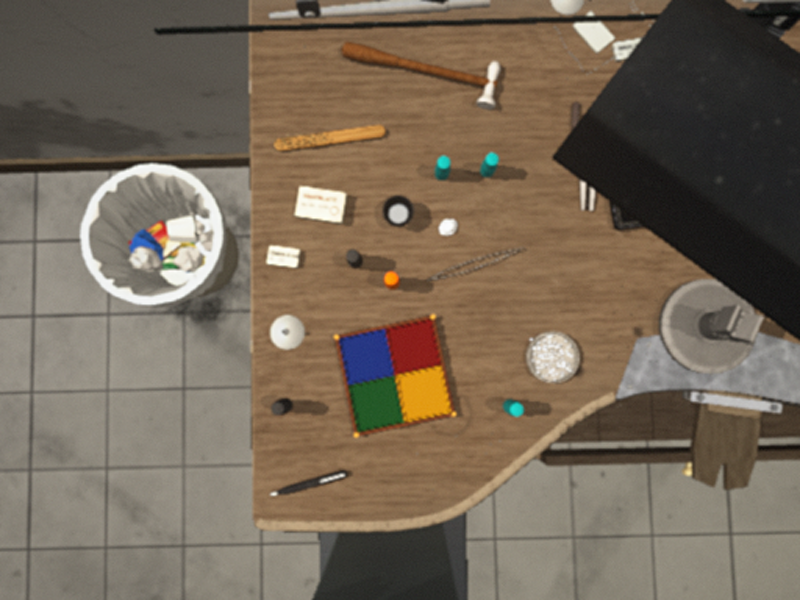

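View pics/side0.png

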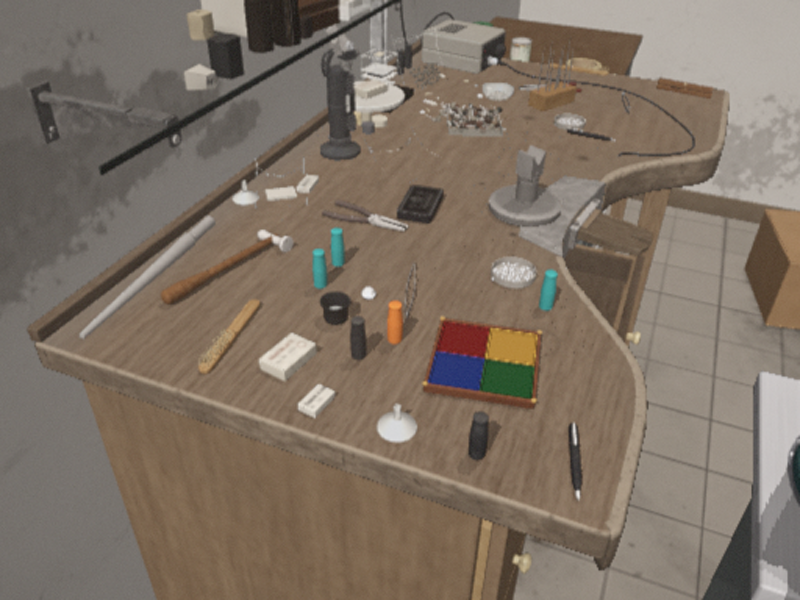

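The top view shows, in 800x600 pixels: loupe (398,211), punches (354,258) and (282,407), small box (284,256), large box (320,204), funnel (288,332), orange look-alike (391,280), and the tray centred near (395,376) with blue, red, green and yellow pockets. Next I'll measure them.

```bash
cat > h.py <<'E'
import numpy as np,cv2,pickle
from scipy.spatial.transform import Rotation as R
def world(c):
    h,w=c["depth"].shape;u,v=np.meshgrid(np.arange(w),np.arange(h));d=c["depth"].astype(float)
    p=np.stack([(u-c["cx"])/c["fx"]*d,-(v-c["cy"])/c["fy"]*d,-d],-1)
    W=p@R.from_quat(c["orientation"]).as_matrix().T+c["position"];W[d==0]=np.nan
    return W
def proj(c,P):
    q=R.from_quat(c["orientation"]).as_matrix().T@(np.asarray(P,float)-c["position"])
    return c["cx"]+c["fx"]*q[0]/-q[2], c["cy"]-c["fy"]*q[1]/-q[2]
def ray(c,u,v,z):
    d=R.from_quat(c["orientation"]).as_matrix()@np.array([(u-c["cx"])/c["fx"],-(v-c["cy"])/c["fy"],-1])
    return c["position"]+d*(z-c["position"][2])/d[2]
E
python3 - <<'E'
from h import *
c=pickle.load(open("top0.pkl","rb"));W=world(c)
s=.64
for n,(x,y) in dict(loupe=(398,211),pA=(354,258),pB=(282,407),small=(284,256),large=(320,204),funnel=(288,332),orange=(391,280),tray=(395,376),benchL=(300,370),bench2=(330,290),teal=(513,408),white=(448,227)).items():
    print(n,np.round(W[int(y*s),int(x*s)],4))
# components
z=W[...,2];m=((z>0.0055)&(z<.12)).astype(np.uint8)
n,l,st,ce=cv2.connectedComponentsWithStats(m)
for i in range(1,n):
    if st[i,4]>25:
        P=W[l==i];t=np.nanmax(P[:,2]);Q=P[P[:,2]>t-.006]
        print(np.round(ce[i]/s),st[i,4],"top",round(t,4),"mean",np.round(P.mean(0),4),"topmean",np.round(Q.mean(0),4),"ext",np.round(np.ptp(P[:,:2],axis=0),3))
for col,(x,y) in dict(blue=(367,356),red=(413,345),green=(376,403),yellow=(425,394)).items():
    im=c["image"].astype(int);ref=im[int(y*s),int(x*s)]
    hsv=cv2.cvtColor(c["image"],cv2.COLOR_BGR2HSV).astype(int);r=hsv[int(y*s),int(x*s)]
    mm=((abs((hsv[...,0]-r[0]+90)%180-90)<8)&(hsv[...,1]>150)&(hsv[...,2]>40)).astype(np.uint8)
    k,l2,st2,ce2=cv2.connectedComponentsWithStats(mm);i=l2[int(y*s),int(x*s)]
    u,v=np.nonzero(l2==i)[::-1]
    P=np.array([ray(c,a,b,.003)[:2] for a,b in zip(u,v)])
    box=cv2.minAreaRect((P*1000).astype(np.float32))
    print(col,r,st2[i],P.mean(0).round(4),"depthz",np.nanmedian(W[l2==i][:,2]).round(4),box)
E
```

```text
loupe [ 0.6866 -0.0393  0.0106]
pA [0.6191 0.0159 0.0585]
pB [0.4385 0.108  0.0529]
small [0.6321 0.1114 0.0124]
large [0.6988 0.063  0.015 ]
funnel [0.5314 0.1048 0.0211]
orange [ 0.5907 -0.03    0.0588]
tray [ 0.4719 -0.0302  0.0095]
benchL [ 0.4826  0.0928 -0.0016]
bench2 [ 0.5865  0.0521 -0.0009]
teal [ 0.4304 -0.1746  0.057 ]
white [ 0.6638 -0.1044  0.0121]
[400.   7.] 785 top 0.0234 mean [ 0.9639 -0.0507  0.0142] topmean [ 0.9659 -0.0939  0.019 ] ext [0.021 0.229]
[569.   3.] 52 top 0.0115 mean [ 0.9659 -0.2792  0.0079] topmean [ 0.9659 -0.2792  0.0079] ext [0.013 0.026]
[767.   7.] 108 top 0.1194 mean [ 0.9119 -0.4991  0.0887] topmean [ 0.8977 -0.5015  0.1168] ext [0.061 0.031]
[285.  14.] 72 top 0.0119 mean [0.9619 0.1057 0.008 ] topmean [0.9619 0.1054 0.0081] ext [0.011 0.043]
[777.  24.] 237 top 0.1162 mean [ 0.8913 -0.512   0.0863] topmean [ 0.8852 -0.5184  0.1131] ext [0.026 0.035]
[595.  34.] 176 top 0.0104 mean [ 0.9225 -0.312   0.0069] topmean [ 0.9225 -0.312   0.0069] ext [0.042 0.051]
[625.  48.] 135 top 0.0129 mean [ 0.9011 -0.3513  0.0084] topmean [ 0.9014 -0.3516 
[... 2281 characters left out ...]
0.087]
blue [114 182 130] [218 212  33  34 832] [0.4964 0.0059] depthz 0.0063 ((496.42401123046875, 5.948974609375), (60.06919860839844, 57.71244812011719), 10.366565704345703)
red [  1 205 139] [245 204  38  36 930] [ 0.5097 -0.0562] depthz 0.0064 ((510.310791015625, -55.436214447021484), (63.36497116088867, 65.48381042480469), 11.098946571350098)
green [ 62 155  89] [225 242  32  34 576] [ 0.4356 -0.005 ] depthz 0.0063 ((435.8357849121094, -4.833076477050781), (57.590240478515625, 57.5356330871582), 11.017306327819824)
yellow [ 20 233 227] [ 253  234   40   37 1037] [ 0.4464 -0.0678] depthz 0.0064 ((445.57958984375, -69.94636535644531), (68.29638671875, 69.43310546875), 10.041372299194336)
```

```bash
python3 - <<'E'
from h import *
c=pickle.load(open("top0.pkl","rb"))
cv2.imwrite("pics/crop.png",cv2.resize(c["image"][110:285,160:330],None,fx=4,fy=3.4,interpolation=cv2.INTER_CUBIC))
E
```

```text
(no output)
```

View pics/crop.png

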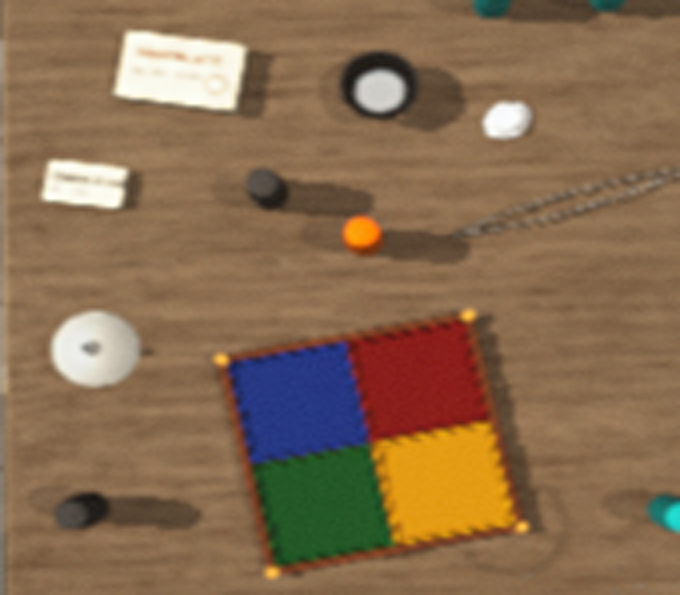

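```bash
cat > fit.py <<'E'
from h import *
from scipy.optimize import minimize
S=8
def sil(c,P,shape=(384,512)):
    pts=np.array([proj(c,p) for p in P])
    hull=cv2.convexHull((pts).astype(np.float32))[:,0]
    m=np.zeros((shape[0],shape[1]),np.uint8)
    # antialiased coverage by supersampling in the crop
    x0,y0=np.floor(hull.min(0)).astype(int)-2;x1,y1=np.ceil(hull.max(0)).astype(int)+3
    big=np.zeros(((y1-y0)*S,(x1-x0)*S),np.uint8)
    cv2.fillConvexPoly(big,np.round((hull+0.5-[x0,y0])*S-.5).astype(np.int32),1)
    cov=big.reshape(y1-y0,S,x1-x0,S).mean((1,3))
    return cov,(x0,y0,x1,y1)
def cyl(x,y,r0,r1,z0,z1):
    a=np.linspace(0,2*np.pi,48,endpoint=False)
    return np.vstack([np.c_[x+r*np.cos(a),y+r*np.sin(a),np.full(48,z)] for r,z in((r0,z0),(r1,z1))])
def boxp(x,y,t,a,b,z0,z1):
    q=np.array([[i*a/2,j*b/2] for i in(-1,1) for j in(-1,1)])@np.array([[np.cos(t),np.sin(t)],[-np.sin(t),np.cos(t)]])
    return np.vstack([np.c_[q+[x,y],np.full(4,z)] for z in(z0,z1)])
def cost(c,mask,P,pad=6):
    cov,(x0,y0,x1,y1)=sil(c,P)
    full=np.zeros(mask.shape);full[y0:y1,x0:x1]=cov
    return np.abs(full-mask).sum()/cov.sum()
def seg(c,W,x,y,zt,rad,zmin=.0055):
    m=((W[...,2]>zmin)&(W[...,2]<.1)&(np.hypot(W[...,0]-x,W[...,1]-y)<rad)).astype(np.uint8)
    return m.astype(float)
E
python3 - <<'E'
from fit import *
C={n:pickle.load(open(n+"0.pkl","rb")) for n in("top","side")};Ws={n:world(c) for n,c in C.items()}
for n in C:
    W=Ws[n]
    for nm,x,y in(("a",.60,.07),("b",.49,.09),("c",.56,-.07),("d",.65,-.0)):
        s=(np.hypot(W[...,0]-x,W[...,1]-y)<.015);print(n,nm,s.sum(),np.nanmedian(W[s][:,2]).round(4))
    for nm,x,y in(("blue",.4964,.0059),("red",.5097,-.0562),("green",.4356,-.005),("yellow",.4464,-.0678)):
        s=(np.hypot(W[...,0]-x,W[...,1]-y)<.015);print(n,nm,s.sum(),np.nanmedian(W[s][:,2]).round(4))
objs=dict(loupe=(.6854,-.0412,lambda p:cyl(*p[:2],.0205,.0205,.026,.030)),pA=(.622,.0165,lambda p:cyl(*p[:2],.01,.01,.006,.06)),pB=(.437,.11,lambda p:cyl(*p[:2],.01,.01,.006,.06)),small=(.6306,.1113,lambda p:boxp(*p,.024,.040,.006,.01)),large=(.697,.0605,lambda p:boxp(*p,.040,.062,.006,.017)))
for k,(x,y,f) in objs.items():
    for n in C:
        zmin={'loupe':.020}.get(k,.0055)
        m=seg(C[n],Ws[n],x,y,0,.045 if k!="large" else .055,zmin)
        # keep component nearest
        nn,l,st,ce=cv2.connectedComponentsWithStats(m.astype(np.uint8))
        i=1+np.argmax(st[1:,4]);m=(l==i).astype(float)
        if k=="loupe":
            u,v=np.nonzero(m)[::-1];m2=np.zeros(m.shape,np.uint8);cv2.fillConvexPoly(m2,cv2.convexHull(np.c_[u,v].astype(np.int32)),1);m=m2.astype(float)
        best=None
        for t0 in ([0] if k in("loupe","pA","pB") else np.deg2rad([-20,-10,0,10])):
            p0=[x,y] if k in("loupe","pA","pB") else [x,y,t0]
            sim=np.vstack([p0]+[np.array(p0)+np.eye(len(p0))[i]*(.006 if i<2 else .15) for i in range(len(p0))])
            r=minimize(lambda p:cost(C[n],m,f(p)),p0,method="Nelder-Mead",options=dict(initial_simplex=sim,xatol=1e-4,fatol=1e-4))
            if best is None or r.fun<best.fun:best=r
        print(k,n,"px",int(m.sum()),best.x.round(4),"err",round(best.fun,3),(np.rad2deg(best.x[2]).round(1) if len(best.x)>2 else ""))
E
```

```text
top a 162 -0.0019
top b 166 -0.0017
top c 163 -0.0017
top d 158 -0.002
top blue 172 0.0063
top red 170 0.0062
top green 174 0.0062
top yellow 175 0.006
side a 138 -0.0001
side b 165 -0.0002
side c 95 -0.0006
side d 78 -0.0003
side blue 126 0.0077
side red 113 0.0075
side green 132 0.0077
side yellow 115 0.0077
loupe top px 329 [ 0.6837 -0.0409] err 0.045 
loupe side px 234 [ 0.6825 -0.0388] err 0.107 
pA top px 99 [0.6208 0.0154] err 0.192 
pA side px 232 [0.6221 0.0198] err 0.175 
pB top px 114 [0.4373 0.1103] err 0.188 
pB side px 317 [0.4355 0.1157] err 0.15 
small top px 217 [ 0.6308  0.1115 -0.1688] err 0.112 -9.7
small side px 242 [ 0.63    0.1148 -0.1319] err 0.072 -7.6
large top px 606 [ 0.6975  0.0606 -0.1793] err 0.051 -10.3
large side px 584 [ 0.697   0.0635 -0.163 ] err 0.059 -9.3
```

```bash
python3 - <<'E'
from h import *
import itertools
# tray: colour pocket centroids & boundaries in both cameras
from scipy.optimize import least_squares
refs=dict(blue=(.4964,.0059,114),red=(.5097,-.0562,1),green=(.4356,-.005,62),yellow=(.4464,-.0678,20))
for n in("top","side"):
    c=pickle.load(open(n+"0.pkl","rb"));hsv=cv2.cvtColor(c["image"],cv2.COLOR_BGR2HSV).astype(int);W=world(c)
    near=np.hypot(W[...,0]-.4725,W[...,1]+.031)<.085
    for zf in(.004,.006):
        pc={}
        for k,(x,y,h) in refs.items():
            mm=(near&(abs((hsv[...,0]-h+90)%180-90)<(9 if k!="yellow" else 5))&(hsv[...,1]>(140 if k!="yellow" else 200))&(hsv[...,2]>(40 if k!="yellow" else 150))).astype(np.uint8)
            mm=cv2.morphologyEx(mm,cv2.MORPH_OPEN,np.ones((3,3)))
            nn,l,st,ce=cv2.connectedComponentsWithStats(mm);i=1+np.argmax(st[1:,4])
            u,v=np.nonzero(l==i)[::-1]
            P=np.array([ray(c,a,b,zf)[:2] for a,b in zip(u,v)])
            hull=cv2.convexHull((P*1000).astype(np.float32))
            M=cv2.moments(hull);b=cv2.minAreaRect(hull)
            pc[k]=np.array([M["m10"]/M["m00"],M["m01"]/M["m00"]])/1000
            print(n,zf,k,st[i,4],"hull centroid",pc[k].round(4),"rect",np.round(b[0],1),np.round(b[1],1),round(b[2],1))
        cen=sum(pc.values())/4
        ax=(pc["blue"]-pc["red"]+pc["green"]-pc["yellow"])/2;ay=(pc["blue"]-pc["green"]+pc["red"]-pc["yellow"])/2
        print(" centre",cen.round(4),"pitch",np.linalg.norm(ax).round(4),np.linalg.norm(ay).round(4),"angs",np.rad2deg(np.arctan2(-ax[0],ax[1])).round(2),np.rad2deg(np.arctan2(ay[1],ay[0])).round(2))
E
```

```text
top 0.004 blue 838 hull centroid [0.4963 0.0059] rect [496.5   5.7] [60.2 57.9] 10.4
top 0.004 red 949 hull centroid [ 0.5102 -0.0565] rect [510.5 -56.8] [63.8 62.9] 10.0
top 0.004 green 800 hull centroid [ 0.4362 -0.0056] rect [436.1  -5.3] [58.1 57.2] 10.5
top 0.004 yellow 936 hull centroid [ 0.4475 -0.067 ] rect [447.4 -66.8] [62.4 62.6] 10.5
 centre [ 0.4726 -0.0308] pitch 0.0632 0.0624 angs 11.48 10.18
top 0.006 blue 838 hull centroid [0.4964 0.0058] rect [496.5   5.6] [60.  57.8] 10.4
top 0.006 red 949 hull centroid [ 0.5102 -0.0564] rect [510.4 -56.8] [63.7 62.8] 10.0
top 0.006 green 800 hull centroid [ 0.4363 -0.0057] rect [436.3  -5.4] [58.  57.1] 10.5
top 0.006 yellow 936 hull centroid [ 0.4476 -0.067 ] rect [447.5 -66.7] [62.3 62.4] 10.5
 centre [ 0.4726 -0.0308] pitch 0.063 0.0623 angs 11.48 10.18
side 0.004 blue 589 hull centroid [0.4977 0.0009] rect [497.6   0.9] [60.2 54.2] 11.0
side 0.004 red 604 hull centroid [ 0.5106 -0.0616] rect [510.6 -61.5] [63.1 62.9] 10.3Traceback (most recent call last):
  File "<stdin>", line 14, in <module>
    return _wrapfunc(a, 'argmax', axis=axis, out=out, **kwds)
    return bound(*args, **kwds)
ValueError: attempt to get argmax of an empty sequence
```

Both cameras put the pocket floor 8 mm above the bench. They differ by 3 to 5 mm in y for the objects, so I'll check with overlays.

```bash
cat > ov.py <<'E'
from fit import *
def overlay(c,shapes,roi,f,out):
    x0,y0,x1,y1=roi
    im=cv2.resize(c["image"][y0:y1,x0:x1],None,fx=f,fy=f,interpolation=cv2.INTER_CUBIC)
    for P,col in shapes:
        pts=np.array([proj(c,p) for p in P]);n=len(P)//2
        for q in(pts[:n],pts[n:]):
            q=cv2.convexHull(q.astype(np.float32))[:,0]
            cv2.polylines(im,[np.round((q+.5-[x0,y0])*f-.5).astype(np.int32)],True,col,1)
    cv2.imwrite(out,im)
E
python3 - <<'E'
from ov import *
C={n:pickle.load(open(n+"0.pkl","rb")) for n in("top","side")}
g=(0,255,0);r=(0,0,255)
S=[(cyl(.6837,-.0409,.0205,.0205,.025,.03),g),(cyl(.6208,.0154,.01,.01,0,.06),g),(cyl(.4373,.1103,.01,.01,0,.06),g),(boxp(.6308,.1115,-.169,.024,.04,0,.01),g),(boxp(.6975,.0606,-.179,.04,.062,0,.017),g),
(cyl(.6221,.0198,.01,.01,0,.06),r),(cyl(.4355,.1157,.01,.01,0,.06),r),(boxp(.630,.1148,-.13,.024,.04,0,.01),r)]
t=np.deg2rad(10.5)
for dx in(-1,1):
  for dy in(-1,1):
    o=np.array([[np.cos(t),-np.sin(t)],[np.sin(t),np.cos(t)]])@[dx*.031,dy*.031]
    S.append((boxp(.4724+o[0],-.031+o[1],t,.057,.057,.008,.011),(255,255,255)))
overlay(C["side"],S,(150,170,380,310),3.4,"pics/ovs.png")
overlay(C["top"],S,(160,110,330,285),3.4,"pics/ovt.png")
E
```

```text
(no output)
```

View pics/ovs.png

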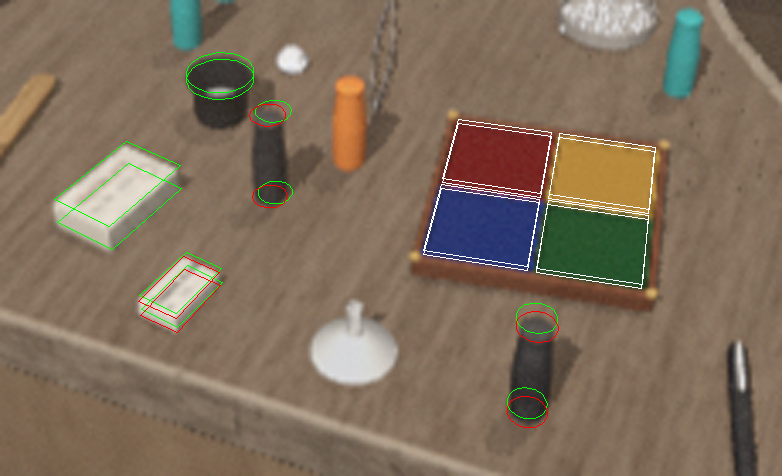

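View pics/ovt.png

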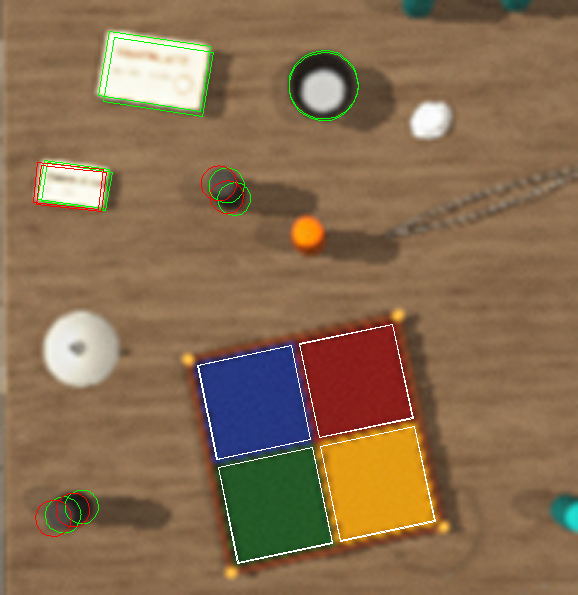

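Overlay check: the tray (white) fits both views. For the punches and the small box, the true position lies between the two fits, so I take the mean. 

Targets:

| Item | Position (x, y) | Yaw |
|---|---|---|
| Loupe | (.6835, -.040) | any |
| Small box | (.6305, .1125) | -9.5° |
| Punch A | (.622, .0175) | any |
| Punch B | (.4365, .1125) | any |
| Blue pocket | (.497, .005) | 10.5° |
| Red pocket | (.509, -.056) | 10.5° |
| Green pocket | (.436, -.006) | 10.5° |
| Yellow pocket | (.448, -.067) | 10.5° |

The floor is at z = .008.

Call:
{"op": "drive_tool", "data": {"steps": [[[3.2,-3.65,-0.5],0,0.25],[[3.2,-3.65,-0.5],0,0.25],[[3.2,-3.65,-0.5],0,0.25],[[3.2,-3.65,-0.5],0,0.25],[[3.2,-3.65,-0.5],0,0.25]]}}

```text
time: 0.6
tool_pos: [0.2973, 0.4, 0.2059]
tool_rot: [0.114, 0.993, -0.0, -0.0]
wrist_force: [1.3, 0.5, -0.0]
width: 0.0636
```

Call:
{"op": "drive_tool", "data": {"steps": [[[3.2,-3.65,-0.5],0,0.25],[[3.2,-3.65,-0.5],0,0.25],[[3.2,-3.65,-0.5],0,0.25],[[3.2,-3.65,-0.5],0,0.25],[[3.2,-3.65,-0.5],0,0.25]]}}

```text
time: 1.1
tool_pos: [0.4575, 0.2174, 0.1809]
tool_rot: [0.115, 0.993, -0.0, -0.0]
wrist_force: [-0.3, -0.0, -1.1]
width: 0.0642
```

Call:
{"op": "drive_tool", "data": {"steps": [[[3.2,-3.7,-0.7],0,0.25],[[3.2,-3.7,-0.7],0,0.25],[[3.2,-3.7,-0.7],0,0.25],[[3.2,-3.7,-0.7],0,0.25],[[3.2,-3.7,-0.7],0,0.25]]}}

```text
time: 1.6
tool_pos: [0.6174, 0.0324, 0.1456]
tool_rot: [0.115, 0.993, 0.0, -0.0]
wrist_force: [1.1, 0.5, 0.7]
width: 0.0644
```

Call:
{"op": "drive_tool", "data": {"steps": [[[3.2,-3.6,-0.7],0,0.25],[[3.2,-3.6,-0.8],0,0.25],[[0,0,-3],0,0.25],[[0,0,0],0,0.25],[[0,0,0],0,0.25]]}}

```text
time: 2.1
tool_pos: [0.6789, -0.0372, 0.1002]
tool_rot: [0.115, 0.993, 0.0, -0.002]
wrist_force: [0.3, -0.2, 0.1]
width: 0.0641
```

Call:
{"op": "drive_tool", "data": {"steps": [[[0.45,-0.25,-3],0,0.25],[[0,0,-2],0,0.25],[[0,0,-1],0,0.25],[[0,0,0],0,0.25],[[0,0,0],0,0.25]]}}

```text
time: 2.6
tool_pos: [0.6857, -0.0398, 0.0426]
tool_rot: [0.114, 0.993, -0.0, 0.001]
wrist_force: [0.4, 0.5, -1.3]
width: 0.0638
```

```bash
python3 - <<'E'
from ov import *
from station import monitor,optics
s=monitor.read_state();print(s["tool_pos"],s["width"])
c=optics.capture("side");g=(0,255,0)
x,y,z=s["tool_pos"]
overlay(c,[(cyl(.6835,-.040,.0205,.0205,.025,.03),g),(boxp(x,y,np.arctan2(.9737,.2278),.064,.022,z,z+.001),(0,0,255))],(150,100,320,240),4.5,"pics/l1.png")
E
```

```text
[ 0.68565745 -0.03977503  0.042607  ] 0.0638102550118245
```

View pics/l1.png

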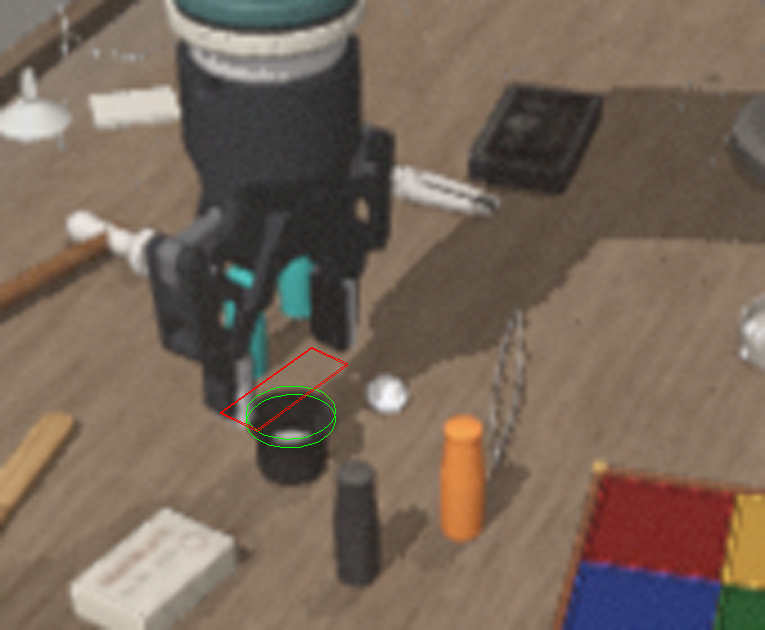

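The loupe stands between the fingers in the side view, with the rim near crop pixel (291,415). I'll lower and grip.

Call:
{"op": "drive_tool", "data": {"steps": [[[-0.1,0,-1.7],0,0.25],[[0,0,-1.6],0,0.25],[[0,0,0],0,0.4],[[0,0,0],0,0.7],[[0,0,0],0,0.8]]}}

```text
time: 3.15
tool_pos: [0.6847, -0.0404, 0.009]
tool_rot: [0.115, 0.993, -0.0, 0.0]
wrist_force: [-0.2, 0.9, 0.1]
width: 0.0375
```

Call:
{"op": "drive_tool", "data": {"steps": [[[0,0,0],0,0.8],[[0,0,0],0,0.8],[[0,0,1],0,0.8],[[0,0,2],0,0.8],[[0,0,3],0,0.8]]}}

```text
time: 3.65
tool_pos: [0.6828, -0.0401, 0.0679]
tool_rot: [0.115, 0.993, 0.0, -0.002]
wrist_force: [0.2, -0.8, -0.2]
width: 0.037
```

```bash
cat > snap.py <<'E'
import sys
from ov import *
from station import monitor,optics
s=monitor.read_state();print(s["tool_pos"],s["width"],s["wrist_force"])
for n,roi,f in (("side",(150,80,380,260),3.4),("top",(150,90,330,300),2.8)):
    if n in sys.argv[2]:
        c=optics.capture(n);pickle.dump(c,open(f"{sys.argv[1]}_{n}.pkl","wb"));overlay(c,[],roi,f,f"pics/{sys.argv[1]}_{n}.png")
E
python3 snap.py l2 side
```

```text
[ 0.68279033 -0.04009349  0.06792563] 0.03704391319065506 [ 0.18615623 -0.79644689 -0.17838291]
```

View pics/l2_side.png

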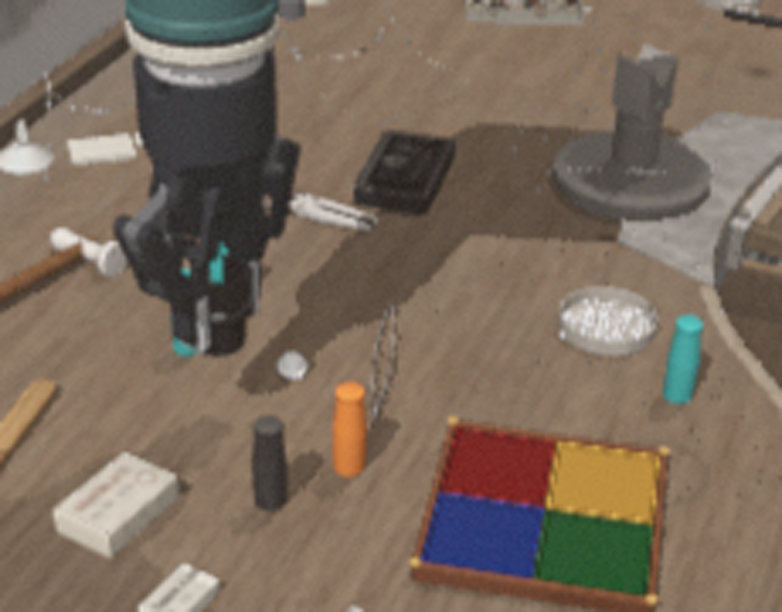

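The loupe is held, with its bottom at about (220,345). I'll lift further and carry it to blue.

Call:
{"op": "drive_tool", "data": {"steps": [[[0,0,3.8],0,0.8],[[-4.5,1.1,0.3],0,0.8],[[-4.6,1.1,0],0,0.8],[[-4.6,1.1,0],0,0.8],[[-4.6,1.1,0],0,0.8]]}}

```text
time: 4.2
tool_pos: [0.4998, 0.004, 0.1101]
tool_rot: [0.115, 0.993, -0.0, 0.001]
wrist_force: [0.1, 0.0, -0.9]
width: 0.0373
```

Call:
{"op": "drive_tool", "data": {"steps": [[[0,0,0],0,0.8],[[0,0,-3],0,0.8],[[0,0,-2],0,0.8],[[0,0,-1],0,0.8],[[0,0,0],0,0.8]]}}

```text
time: 4.7
tool_pos: [0.5007, 0.0037, 0.0486]
tool_rot: [0.115, 0.993, -0.0, -0.001]
wrist_force: [0.7, 0.3, -0.6]
width: 0.0372
```

Call:
{"op": "drive_tool", "data": {"steps": [[[-0.35,0.15,-1],0,0.8],[[0,0,-1],0,0.8],[[0,0,-0.7],0,0.8],[[0,0,0],0,0.8],[[0,0,0],0,0.8]]}}

```text
time: 5.2
tool_pos: [0.4977, 0.0052, 0.0221]
tool_rot: [0.115, 0.993, -0.0, -0.0]
wrist_force: [0.0, -0.2, 0.5]
width: 0.0366
```

```bash
python3 snap.py l3 side_top
```

```text
[0.49765534 0.00519677 0.02213164] 0.036618915643078336 [ 0.04578581 -0.23888565  0.48968696]
```

View pics/l3_side.png

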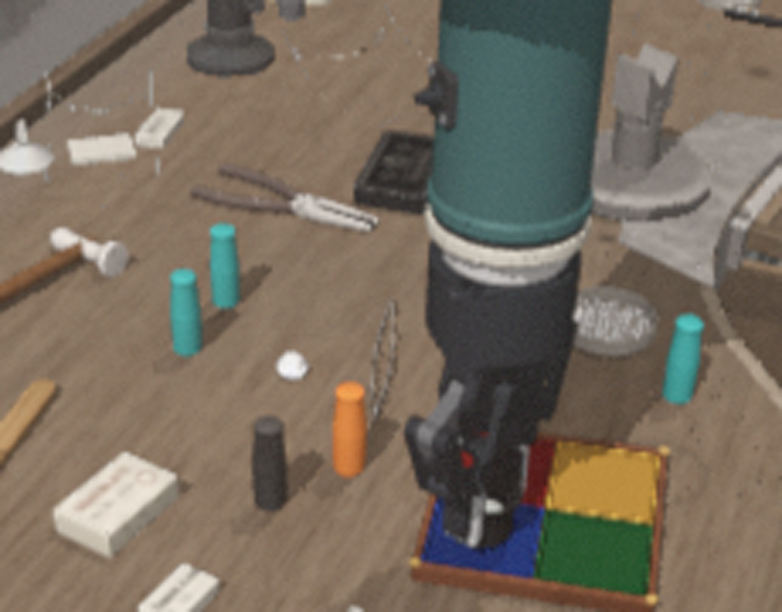

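View pics/l3_top.png

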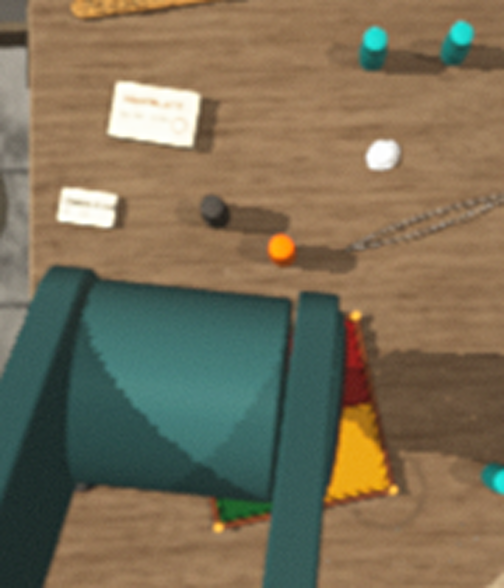

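The side view has the loupe's base over the middle of the blue pocket, near (480,530). I'll lower the last few mm.

Call:
{"op": "drive_tool", "data": {"steps": [[[0,0,-0.3],0,0.8],[[0,0,-0.1],0,0.8],[[0,0,0],0,0.8],[[0,0,0],0,0.8],[[0,0,0],0,0.8]]}}

```text
time: 5.8
tool_pos: [0.4977, 0.0052, 0.0183]
tool_rot: [0.115, 0.993, -0.0, 0.0]
wrist_force: [0.1, -0.1, 0.2]
width: 0.0372
```

Call:
{"op": "drive_tool", "data": {"steps": [[[0,0,-0.1],0,0.8],[[0,0,0],0,0.8],[[0,0,0],0,0.8],[[0,0,0],0,0.8],[[0,0,0],0,0.8]]}}

```text
time: 6.3
tool_pos: [0.4977, 0.0052, 0.0173]
tool_rot: [0.115, 0.993, -0.0, -0.0]
wrist_force: [0.1, -0.3, 0.8]
width: 0.0372
```

Call:
{"op": "drive_tool", "data": {"steps": [[[0,0,0],0,0.5],[[0,0,0],0,0.4],[[0,0,0],0,0.32],[[0,0,0],0,0.32],[[0,0,0],0,0.32]]}}

```text
time: 6.8
tool_pos: [0.4977, 0.0052, 0.0173]
tool_rot: [0.115, 0.993, -0.0, -0.0]
wrist_force: [0.0, -0.3, -0.1]
width: 0.0581
```

Call:
{"op": "drive_tool", "data": {"steps": [[[0,0,1],0,0.32],[[0,0,3],0,0.32],[[0,0,5],0,0.4],[[0,0,2],0,0.4],[[0,0,0],0,0.4]]}}

```text
time: 7.3
tool_pos: [0.5004, 0.0049, 0.1312]
tool_rot: [0.115, 0.993, -0.0, 0.004]
wrist_force: [0.7, 0.2, 0.3]
width: 0.051
```

Call:
{"op": "drive_tool", "data": {"steps": [[[1.3,1.08,0],-8.5,0.45],[[1.3,1.08,0],-8.5,0.45],[[1.3,1.08,0],-8.5,0.45],[[1.3,1.08,0],-8.5,0.45],[[1.3,1.08,0],-8.5,0.45]]}}

```text
time: 7.8
tool_pos: [0.5622, 0.0596, 0.1263]
tool_rot: [0.47, 0.883, -0.001, -0.001]
wrist_force: [-0.3, -0.3, 0.2]
width: 0.0472
```

Call:
{"op": "drive_tool", "data": {"steps": [[[1.3,1.08,-1],-8.5,0.45],[[1.3,1.08,-1],-8.5,0.45],[[1.3,1.08,-1],-8.5,0.45],[[1.3,1.08,-1],-8.5,0.45],[[1.3,1.08,-1],-8.5,0.45]]}}

```text
time: 8.3
tool_pos: [0.6271, 0.1136, 0.0757]
tool_rot: [0.758, 0.653, -0.001, -0.001]
wrist_force: [-0.4, -0.0, -0.1]
width: 0.0468
```

```bash
python3 - <<'E'
from ov import *
from station import monitor,optics
s=monitor.read_state();M=R.from_quat(s["tool_rot"]).as_matrix();print(s["tool_pos"],"jaw",np.rad2deg(np.arctan2(M[1,1],M[0,1])),s["qpos"].round(2),s["width"])
E
python3 snap.py b1 side_top
```

```text
[0.62710578 0.11359452 0.07569722] jaw -8.518013894330114 [0.07 0.58 1.57 0.   1.   0.22] 0.04679574933474466
[0.62710578 0.11359452 0.07569722] 0.04679574933474466 [-0.35065139 -0.0226065  -0.10065872]
```

View pics/b1_side.png

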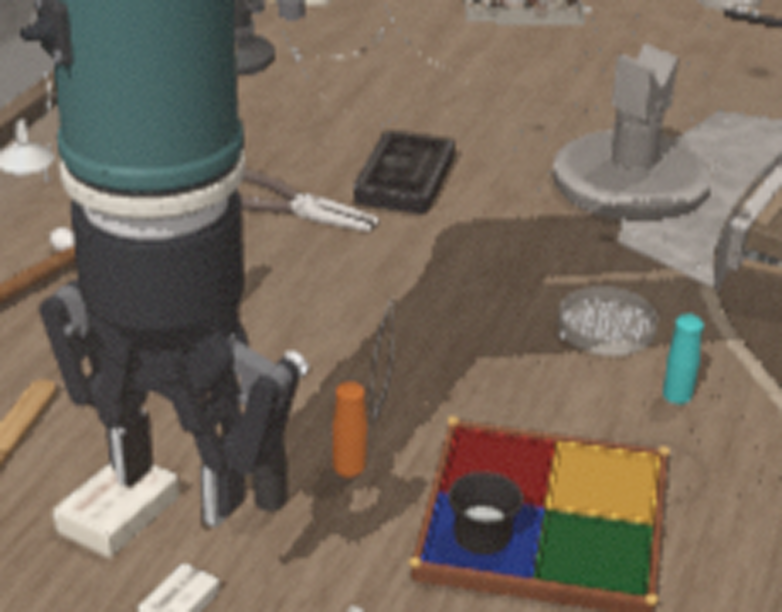

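View pics/b1_top.png

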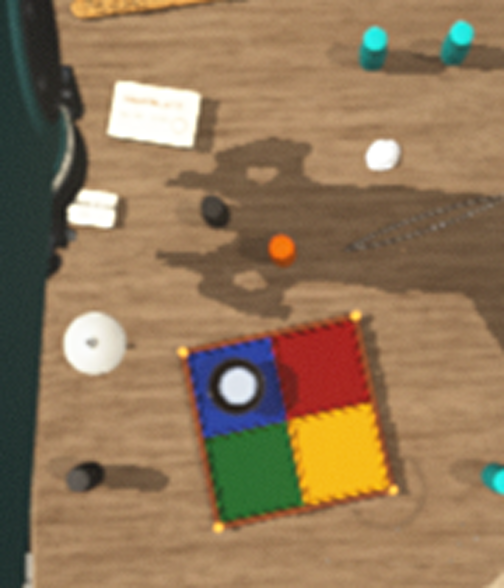

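The loupe sits centred in blue, at (238,385) in the top view. Next I'll lower over the small box.

Call:
{"op": "drive_tool", "data": {"steps": [[[0.3,-0.1,-2],-0.5,0.45],[[0,0,-2],0,0.45],[[0,0,-1],0,0.45],[[0,0,0],0,0.45],[[0,0,0],0,0.45]]}}

```text
time: 8.9
tool_pos: [0.6304, 0.112, 0.0275]
tool_rot: [0.758, 0.652, -0.0, -0.0]
wrist_force: [0.1, 0.4, 0.9]
width: 0.0468
```

```bash
python3 - <<'E'
from ov import *
from station import monitor,optics
s=monitor.read_state();M=R.from_quat(s["tool_rot"]).as_matrix();print(s["tool_pos"],"jaw",np.rad2deg(np.arctan2(M[1,1],M[0,1])),s["width"])
c=optics.capture("side")
overlay(c,[],(150,160,300,270),5,"pics/b2.png")
E
```

```text
[0.63041442 0.11198712 0.02751145] jaw -8.614232995391838 0.046844757393351276
```

View pics/b2.png

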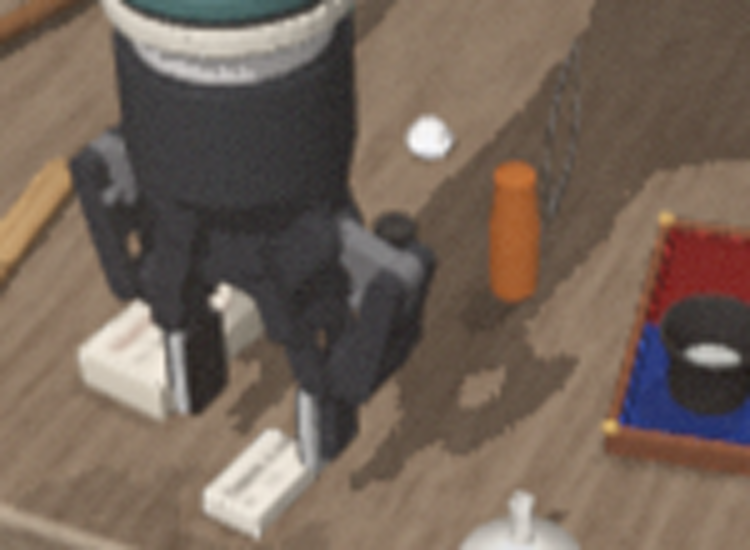

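```bash
python3 - <<'E'
from ov import *
from station import monitor,optics
s=monitor.read_state();x,y,z=s["tool_pos"]
c=optics.capture("side");pickle.dump(c,open("b3_side.pkl","wb"))
t=np.deg2rad(-8.6)
overlay(c,[(boxp(x,y,t,.0468,.022,z+.003,z+.004),(0,0,255)),(boxp(x,y,t,.0468,.022,.003,.004),(0,255,255)),(boxp(.6305,.1125,t,.024,.04,0.0,.01),(0,255,0))],(150,160,300,270),5,"pics/b3.png")
E
```

```text
(no output)
```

View pics/b3.png

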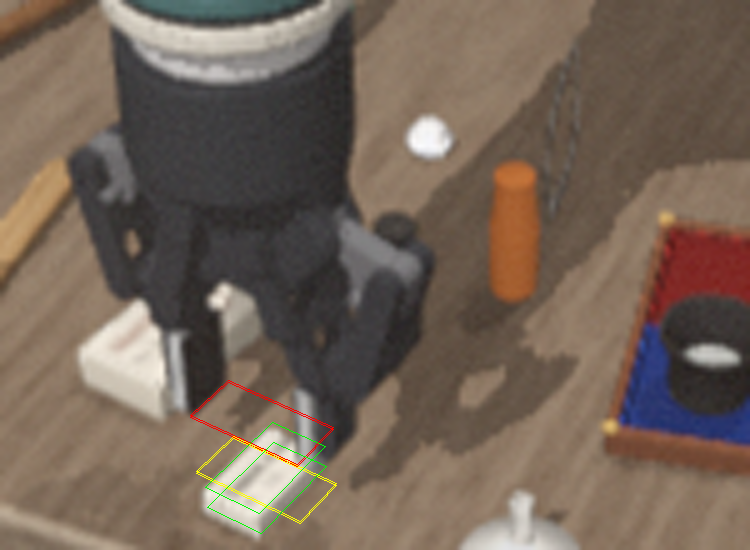

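The fingertip projection (red) matches the real tips. The box lies about 1 to 2 mm further along +y. I'll correct for that, lower and grip.

Call:
{"op": "drive_tool", "data": {"steps": [[[0.1,0.15,-1.2],0,0.45],[[0,0,-1],0,0.45],[[0,0,-0.2],0,0.45],[[0,0,0],0,0.6],[[0,0,0],0,0.7]]}}

```text
time: 9.5
tool_pos: [0.6316, 0.1137, 0.0031]
tool_rot: [0.758, 0.652, -0.0, -0.0]
wrist_force: [-0.6, 0.3, 0.1]
width: 0.0258
```

Call:
{"op": "drive_tool", "data": {"steps": [[[0,0,0],0,0.85],[[0,0,0],0,0.85],[[0,0,0],0,0.85],[[0,0,0],0,0.85],[[0,0,0],0,0.85]]}}

```text
time: 10.0
tool_pos: [0.6319, 0.1137, 0.0035]
tool_rot: [0.759, 0.652, 0.0, 0.0]
wrist_force: [0.4, 0.8, 2.3]
width: 0.0216
```

Call:
{"op": "drive_tool", "data": {"steps": [[[0,0,1],0,0.85],[[0,0,2],0,0.85],[[0,0,3],0,0.85],[[0,0,3],0,0.85],[[0,0,0],0,0.85]]}}

```text
time: 10.5
tool_pos: [0.635, 0.114, 0.0983]
tool_rot: [0.758, 0.652, 0.003, 0.002]
wrist_force: [0.8, 0.4, 0.2]
width: 0.0217
```

```bash
python3 - <<'E'
from ov import *
from station import monitor,optics
s=monitor.read_state();x,y,z=s["tool_pos"];print(s["tool_pos"],s["width"])
c=optics.capture("side")
overlay(c,[],(120,110,300,270),4.4,"pics/b4.png")
E
```

```text
[0.63504295 0.11399213 0.09831537] 0.02173992111273652
```

View pics/b4.png

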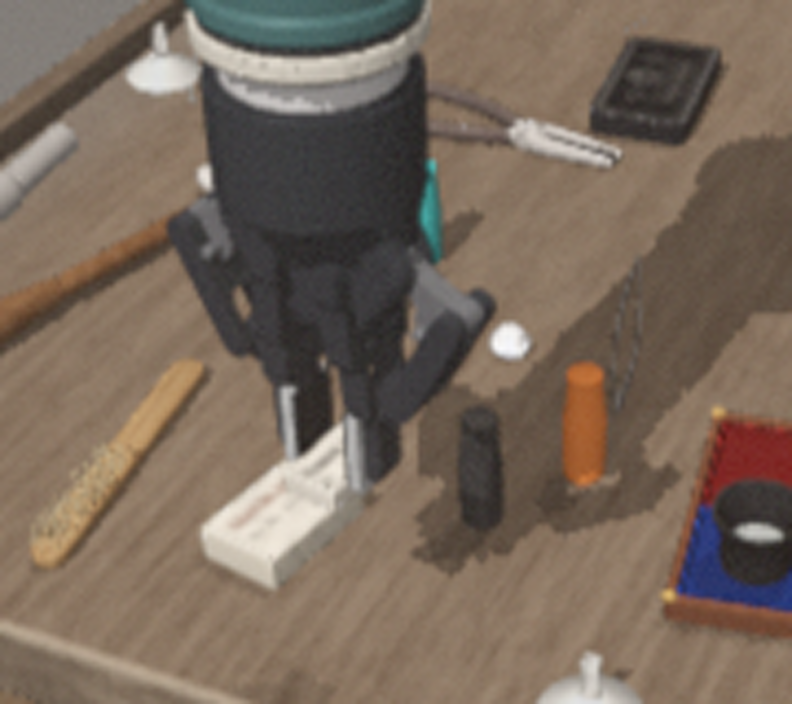

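Call:
{"op": "drive_tool", "data": {"steps": [[[-3.1,-3.0,0],3.2,0.85],[[-3.1,-3.0,0],3.2,0.85],[[-3.1,-3.0,0],3.2,0.85],[[-3.1,-3.0,0],3.2,0.85],[[-3.1,-3.0,0],3.2,0.85]]}}

```text
time: 11.05
tool_pos: [0.4744, -0.037, 0.0926]
tool_rot: [0.659, 0.752, -0.001, -0.001]
wrist_force: [-0.0, -1.3, 0.9]
width: 0.0217
```

Call:
{"op": "drive_tool", "data": {"steps": [[[-2.9,-3.1,0],3.1,0.85],[[0,0,-2],0,0.85],[[0,0,-2],0,0.85],[[0,0,-1],0,0.85],[[0,0,0],0,0.85]]}}

```text
time: 11.55
tool_pos: [0.4461, -0.0668, 0.0418]
tool_rot: [0.64, 0.768, -0.001, -0.002]
wrist_force: [-0.2, 0.2, -1.1]
width: 0.0219
```

```bash
python3 - <<'E'
from ov import *
from station import monitor,optics
s=monitor.read_state();M=R.from_quat(s["tool_rot"]).as_matrix();print(s["tool_pos"],"jaw",np.rad2deg(np.arctan2(M[1,1],M[0,1])),s["width"],s["wrist_force"])
E
```

```text
[ 0.44608993 -0.06680329  0.04184889] jaw 10.43629791957382 0.02187907575412051 [-0.20417636  0.2463876  -1.10306765]
```

Call:
{"op": "drive_tool", "data": {"steps": [[[0.2,0,-1],0,0.85],[[0,0,-1],0,0.85],[[0,0,-0.6],0,0.85],[[0,0,0],0,0.85],[[0,0,0],0,0.85]]}}

```text
time: 12.05
tool_pos: [0.4495, -0.0672, 0.0171]
tool_rot: [0.64, 0.769, -0.0, -0.0]
wrist_force: [0.2, -0.5, -0.3]
width: 0.022
```

```bash
python3 snap.py b5 side
```

```text
[ 0.44954939 -0.06717745  0.01714749] 0.021991362335732012 [ 0.15959047 -0.50653396 -0.26153039]
```

View pics/b5_side.png

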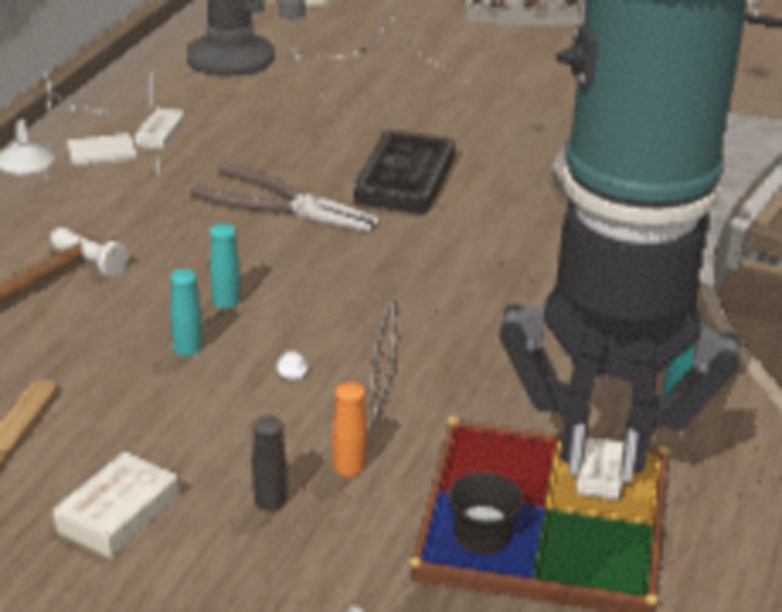

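The box hovers in the middle of yellow, near (602,468). I'll lower it.

Call:
{"op": "drive_tool", "data": {"steps": [[[-0.15,0,-0.4],0,0.85],[[0,0,0],0,0.85],[[0,0,-0.1],0,0.85],[[0,0,0],0,0.85],[[0,0,0],0,0.85]]}}

```text
time: 12.6
tool_pos: [0.4482, -0.0673, 0.0123]
tool_rot: [0.64, 0.768, -0.0, 0.0]
wrist_force: [-0.0, 0.1, -0.8]
width: 0.0219
```

Call:
{"op": "drive_tool", "data": {"steps": [[[0,0,-0.05],0,0.85],[[0,0,0],0,0.85],[[0,0,0],0,0.72],[[0,0,0],0,0.68],[[0,0,0],0,0.66]]}}

```text
time: 13.1
tool_pos: [0.4482, -0.0673, 0.0118]
tool_rot: [0.64, 0.768, -0.0, 0.0]
wrist_force: [-0.7, 0.8, 0.3]
width: 0.029
```

Call:
{"op": "drive_tool", "data": {"steps": [[[0,0,0],0,0.64],[[0,0,0],0,0.62],[[0,0,0],0,0.62],[[0,0,0.5],0,0.6],[[0,0,1],0,0.6]]}}

```text
time: 13.6
tool_pos: [0.4476, -0.0671, 0.0268]
tool_rot: [0.64, 0.768, -0.0, -0.001]
wrist_force: [0.1, -0.1, -0.3]
width: 0.0341
```

Call:
{"op": "drive_tool", "data": {"steps": [[[0,0,3],0,0.55],[[0,0,5],0,0.5],[[0,0,2],0,0.5],[[2.5,1,0],0,0.5],[[2.5,1,0],0,0.5]]}}

```text
time: 14.1
tool_pos: [0.4991, -0.0474, 0.1291]
tool_rot: [0.64, 0.768, 0.001, 0.001]
wrist_force: [0.5, -0.5, -0.0]
width: 0.0425
```

```bash
python3 snap.py b6 side
```

```text
[ 0.49910714 -0.04735293  0.12907553] 0.04254462554820402 [ 0.4768837  -0.53116172 -0.01961836]
```

View pics/b6_side.png

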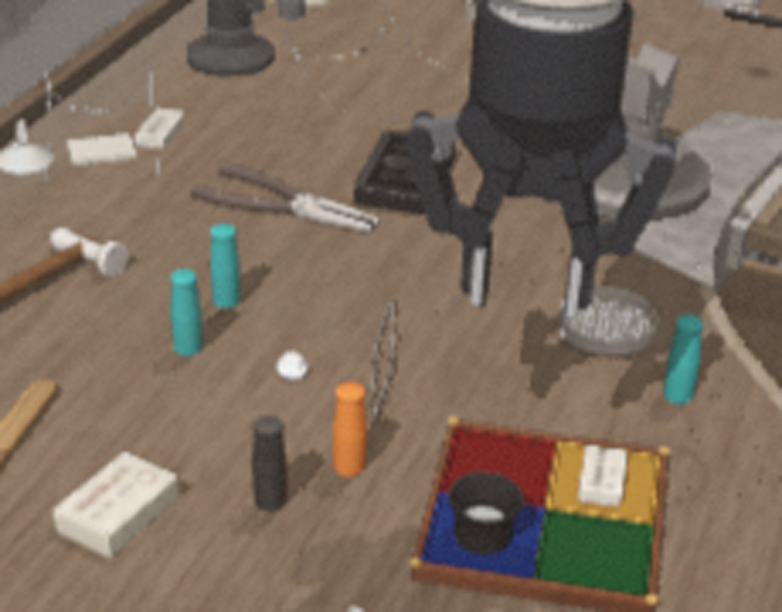

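The box is in the middle of yellow at (602,475). Next is punch A.

Call:
{"op": "drive_tool", "data": {"steps": [[[4.1,2.1,0],0,0.5],[[4.1,2.1,0],0,0.5],[[4.1,2.1,0],0,0.5],[[0,0,-2],0,0.5],[[0,0,0],0,0.5]]}}

```text
time: 14.65
tool_pos: [0.6201, 0.0165, 0.1053]
tool_rot: [0.639, 0.769, -0.001, -0.001]
wrist_force: [-0.9, 0.2, -0.5]
width: 0.0428
```

```bash
python3 - <<'E'
from ov import *
from station import monitor,optics
s=monitor.read_state();x,y,z=s["tool_pos"];print(s["tool_pos"],s["width"])
c=optics.capture("side");t=np.deg2rad(10.5)
overlay(c,[(boxp(x,y,t,.0425,.022,z+.002,z+.003),(0,0,255)),(cyl(x,y,.01,.01,0,.06),(0,255,255)),(cyl(.622,.0175,.01,.01,0,.06),(0,255,0))],(160,130,310,250),5,"pics/p1.png")
E
```

```text
[0.62009651 0.01648904 0.10527647] 0.042783107112327225
```

View pics/p1.png

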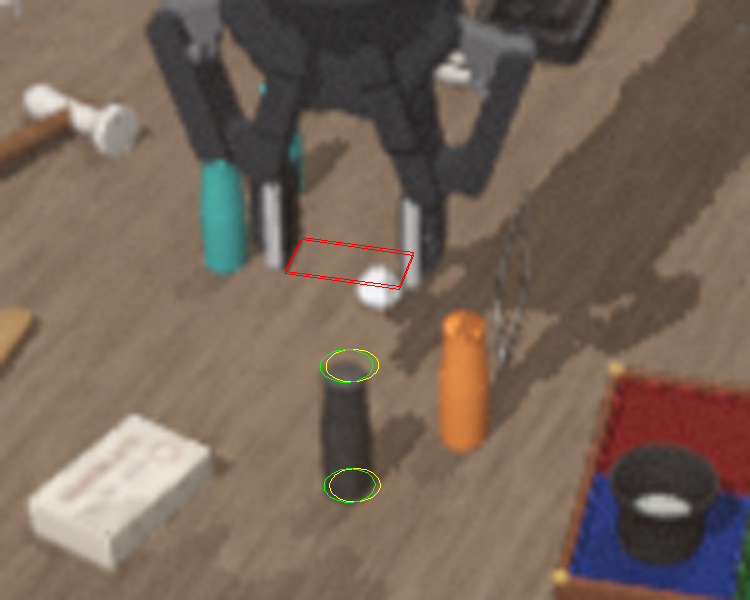

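Punch A (top near (347,365)) sits on the green estimate. I'll lower and grip.

Call:
{"op": "drive_tool", "data": {"steps": [[[0.2,0.1,-2],0,0.5],[[0,0,-2.5],0,0.5],[[0,0,-2],0,0.5],[[0,0,-0.8],0,0.5],[[0,0,0],0,0.5]]}}

```text
time: 15.2
tool_pos: [0.6216, 0.0163, 0.0335]
tool_rot: [0.64, 0.768, -0.001, -0.001]
wrist_force: [-0.2, -0.4, 0.1]
width: 0.0427
```

Call:
{"op": "drive_tool", "data": {"steps": [[[0,0,0],0,0.65],[[0,0,0],0,0.75],[[0,0,0],0,0.9],[[0,0,0],0,0.9],[[0,0,0],0,0.9]]}}

```text
time: 15.7
tool_pos: [0.6241, 0.0165, 0.0353]
tool_rot: [0.64, 0.769, 0.0, 0.001]
wrist_force: [-1.1, -0.6, 7.3]
width: 0.0181
```

Call:
{"op": "drive_tool", "data": {"steps": [[[0,0,1],0,0.9],[[0,0,3],0,0.9],[[0,0,4],0,0.9],[[0,0,1],0,0.9],[[0,0,0],0,0.9]]}}

```text
time: 16.2
tool_pos: [0.625, 0.0166, 0.1265]
tool_rot: [0.64, 0.768, 0.001, 0.002]
wrist_force: [0.3, 0.9, -0.9]
width: 0.0183
```

```bash
python3 snap.py p2 side
```

```text
[0.62497815 0.01659812 0.12647111] 0.01834782624301413 [ 0.28482264  0.9235324  -0.85746855]
```

View pics/p2_side.png

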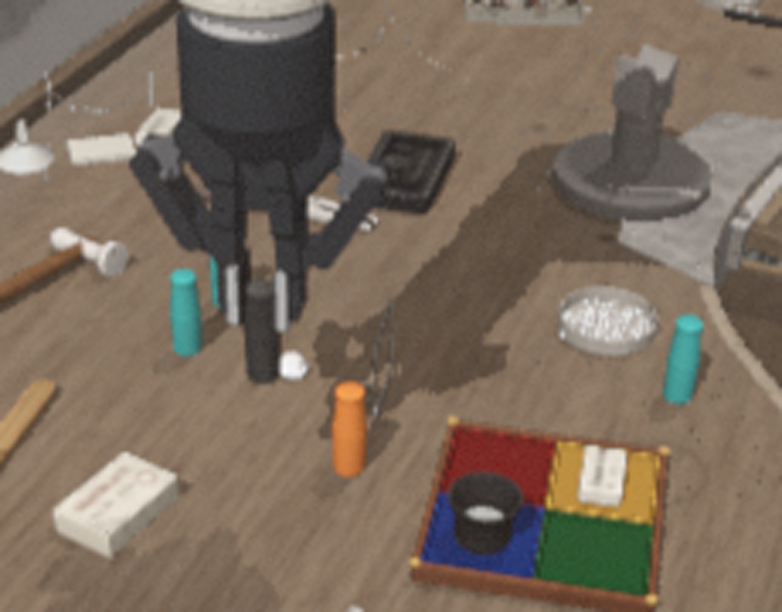

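Call:
{"op": "drive_tool", "data": {"steps": [[[-3.85,-2.4,0],0,0.9],[[-3.85,-2.4,0],0,0.9],[[-3.8,-2.4,0],0,0.9],[[0,0,-2],0,0.9],[[0,0,-2],0,0.9]]}}

```text
time: 16.75
tool_pos: [0.5058, -0.0557, 0.0824]
tool_rot: [0.641, 0.768, -0.001, -0.001]
wrist_force: [0.2, 0.2, -1.4]
width: 0.0178
```

Call:
{"op": "drive_tool", "data": {"steps": [[[0,0,-1.5],0,0.9],[[0,0,-0.5],0,0.9],[[0,0,0],0,0.9],[[0,0,0],0,0.9],[[0,0,0],0,0.9]]}}

```text
time: 17.25
tool_pos: [0.5086, -0.0553, 0.0642]
tool_rot: [0.64, 0.769, 0.0, 0.0]
wrist_force: [0.4, 0.9, -0.8]
width: 0.0177
```

```bash
python3 - <<'E'
from ov import *
from station import monitor,optics
s=monitor.read_state();x,y,z=s["tool_pos"];print(s["tool_pos"],s["width"])
c=optics.capture("side")
b=z-.0353
overlay(c,[(cyl(x,y,.01,.01,b,b+.06),(0,255,255)),(cyl(.5088,-.056,.01,.01,.008,.0081),(255,255,255))],(230,130,360,250),5.5,"pics/p3.png")
E
```

```text
[ 0.50863916 -0.055309    0.06421645] 0.017710610325026112
```

View pics/p3.png

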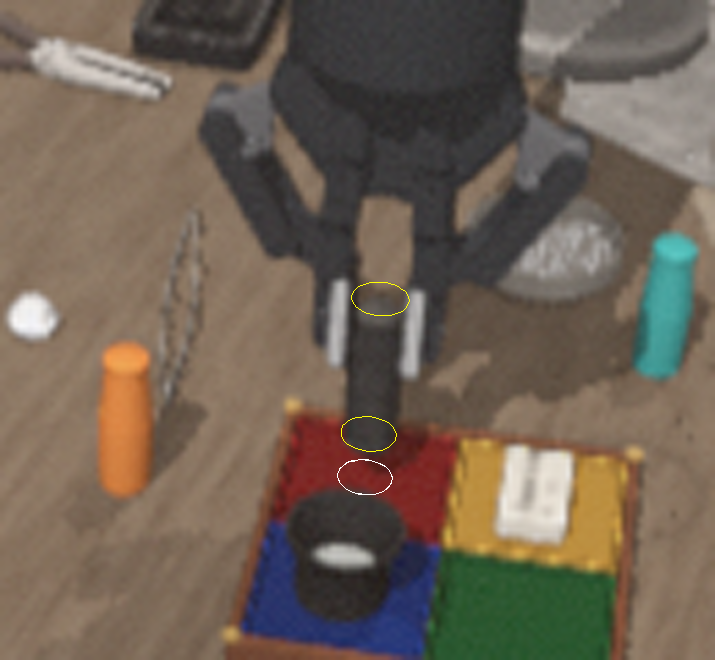

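The held punch's bottom matches the prediction near (369,435) and sits over the middle of red. I'll lower it.

Call:
{"op": "drive_tool", "data": {"steps": [[[0,-0.05,-1],0,0.9],[[0,0,-0.6],0,0.9],[[0,0,-0.3],0,0.9],[[0,0,0],0,0.9],[[0,0,0],0,0.9]]}}

```text
time: 17.8
tool_pos: [0.508, -0.0558, 0.0446]
tool_rot: [0.64, 0.768, -0.0, -0.0]
wrist_force: [0.3, -0.0, -1.5]
width: 0.0181
```

Call:
{"op": "drive_tool", "data": {"steps": [[[0,0,-0.1],0,0.9],[[0,0,0],0,0.9],[[0,0,0],0,0.9],[[0,0,0],0,0.9],[[0,0,0],0,0.9]]}}

```text
time: 18.3
tool_pos: [0.5082, -0.0558, 0.0439]
tool_rot: [0.64, 0.768, 0.0, 0.0]
wrist_force: [0.1, -1.3, -0.3]
width: 0.0183
```

Call:
{"op": "drive_tool", "data": {"steps": [[[0,0,-0.1],0,0.9],[[0,0,0],0,0.9],[[0,0,0],0,0.9],[[0,0,0],0,0.9],[[0,0,0],0,0.9]]}}

```text
time: 18.8
tool_pos: [0.5084, -0.0559, 0.0433]
tool_rot: [0.64, 0.768, 0.0, 0.0]
wrist_force: [-1.5, 0.1, 4.9]
width: 0.0181
```

Call:
{"op": "drive_tool", "data": {"steps": [[[0,0,-0.1],0,0.9],[[0,0,0],0,0.9],[[0,0,0],0,0.9],[[0,0,0],0,0.9],[[0,0,0],0,0.9]]}}

```text
time: 19.3
tool_pos: [0.5085, -0.0559, 0.0432]
tool_rot: [0.64, 0.769, 0.0, 0.0]
wrist_force: [-3.5, 0.4, 16.6]
width: 0.0179
```

The punch has touched the floor. I'll ease up 1 mm and release.

Call:
{"op": "drive_tool", "data": {"steps": [[[0,0,0.1],0,0.9],[[0,0,0],0,0.9],[[0,0,0],0,0.78],[[0,0,0],0,0.74],[[0,0,0],0,0.7]]}}

```text
time: 19.8
tool_pos: [0.5081, -0.0558, 0.0426]
tool_rot: [0.64, 0.768, -0.0, -0.0]
wrist_force: [0.3, -0.3, 0.5]
width: 0.0262
```

Call:
{"op": "drive_tool", "data": {"steps": [[[0,0,0],0,0.65],[[0,0,0],0,0.62],[[0,0,1],0,0.6],[[0,0,3],0,0.55],[[0,0,5],0,0.5]]}}

```text
time: 20.3
tool_pos: [0.5057, -0.0552, 0.1319]
tool_rot: [0.64, 0.768, -0.001, -0.003]
wrist_force: [0.6, -0.6, 0.3]
width: 0.0428
```

Call:
{"op": "drive_tool", "data": {"steps": [[[-1.75,4.2,0],0,0.5],[[-1.75,4.2,0],0,0.5],[[-1.75,4.2,0],0,0.5],[[-1.75,4.2,0],0,0.5],[[0,0,-2],0,0.5]]}}

```text
time: 20.8
tool_pos: [0.437, 0.1164, 0.1148]
tool_rot: [0.638, 0.77, 0.002, 0.001]
wrist_force: [1.7, -0.9, 0.1]
width: 0.0423
```

```bash
python3 - <<'E'
from ov import *
from station import monitor,optics
s=monitor.read_state();x,y,z=s["tool_pos"];print(s["tool_pos"],s["width"])
c=optics.capture("side");t=np.deg2rad(10.5);pickle.dump(c,open("q1_side.pkl","wb"))
overlay(c,[(boxp(x,y,t,.0425,.022,z+.002,z+.003),(0,0,255)),(cyl(.4365,.1125,.01,.01,0,.06),(0,255,0))],(220,150,380,300),4.6,"pics/q1.png")
E
```

```text
[0.43700474 0.11637834 0.11482968] 0.04226644276046452
```

View pics/q1.png

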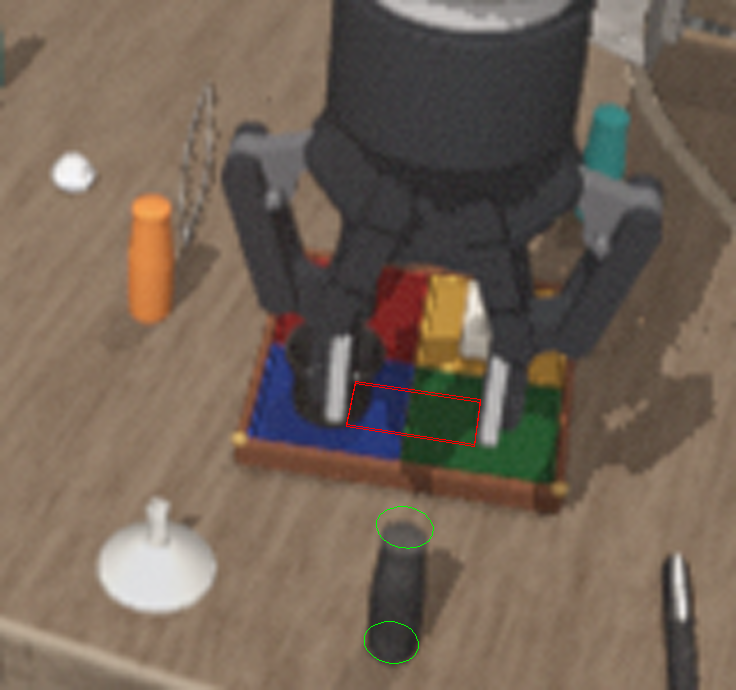

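Call:
{"op": "drive_tool", "data": {"steps": [[[-0.1,0,-2],0,0.5],[[0,0,-2],0,0.5],[[0,0,0],0,0.5],[[0,0,0],0,0.5],[[0,0,0],0,0.5]]}}

```text
time: 21.35
tool_pos: [0.4381, 0.112, 0.0738]
tool_rot: [0.64, 0.768, 0.0, 0.0]
wrist_force: [-0.2, 1.6, -0.4]
width: 0.0427
```

Call:
{"op": "drive_tool", "data": {"steps": [[[-0.2,0.1,-1.5],0,0.5],[[0,0,-1.5],0,0.5],[[0,0,-1],0,0.5],[[0,0,0],0,0.5],[[0,0,0],0,0.5]]}}

```text
time: 21.85
tool_pos: [0.4355, 0.1131, 0.0331]
tool_rot: [0.64, 0.768, 0.0, 0.0]
wrist_force: [1.3, -0.3, 0.3]
width: 0.0427
```

Call:
{"op": "drive_tool", "data": {"steps": [[[0,0,0],0,0.65],[[0,0,0],0,0.75],[[0,0,0],0,0.9],[[0,0,0],0,0.9],[[0,0,0],0,0.9]]}}

```text
time: 22.35
tool_pos: [0.4357, 0.1132, 0.0334]
tool_rot: [0.64, 0.768, 0.0, 0.0]
wrist_force: [-0.1, -0.1, 6.1]
width: 0.0181
```

Call:
{"op": "drive_tool", "data": {"steps": [[[0,0,1],0,0.9],[[0,0,3],0,0.9],[[0,0,3],0,0.9],[[0,0,0],0,0.9],[[0,0,0],0,0.9]]}}

```text
time: 22.85
tool_pos: [0.4357, 0.1133, 0.1037]
tool_rot: [0.64, 0.768, 0.001, 0.001]
wrist_force: [0.2, -0.1, -0.2]
width: 0.0181
```

```bash
python3 - <<'E'
from ov import *
from station import monitor,optics
s=monitor.read_state();x,y,z=s["tool_pos"];print(s["tool_pos"],s["width"])
c=optics.capture("side");t=np.deg2rad(10.5)
b=z-.035
overlay(c,[(cyl(x,y,.01,.01,b,b+.06),(0,255,255))],(220,150,380,300),4.6,"pics/q2.png")
E
```

```text
[0.43573224 0.1132865  0.10373256] 0.018136434174041132
```

View pics/q2.png

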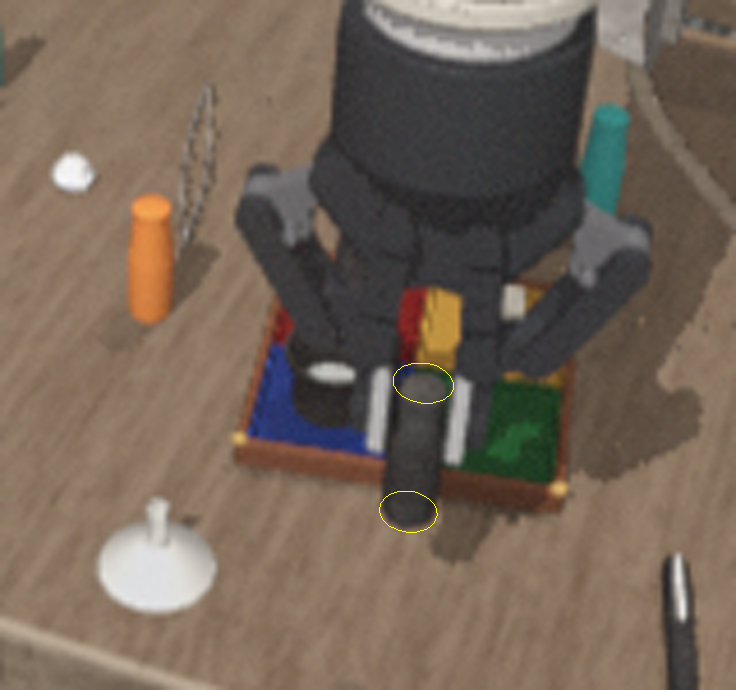

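Call:
{"op": "drive_tool", "data": {"steps": [[[0,-4,0],0,0.9],[[0,-4,0],0,0.9],[[0,-3.9,0],0,0.9],[[0,0,0],0,0.9],[[0,0,-2],0,0.9]]}}

```text
time: 23.4
tool_pos: [0.4363, -0.0069, 0.0832]
tool_rot: [0.641, 0.767, 0.001, 0.001]
wrist_force: [0.6, 0.7, -0.8]
width: 0.0182
```

Call:
{"op": "drive_tool", "data": {"steps": [[[0,0,-2],0,0.9],[[0,0,0],0,0.9],[[0,0,0],0,0.9],[[0,0,0],0,0.9],[[0,0,0],0,0.9]]}}

```text
time: 23.9
tool_pos: [0.4357, -0.0056, 0.0634]
tool_rot: [0.64, 0.769, 0.0, 0.001]
wrist_force: [-0.7, 0.1, -0.5]
width: 0.0184
```

```bash
python3 - <<'E'
from ov import *
from station import monitor,optics
s=monitor.read_state();x,y,z=s["tool_pos"];print(s["tool_pos"],s["width"])
c=optics.capture("side");t=np.deg2rad(10.5)
b=z-.0345
overlay(c,[(cyl(x,y,.01,.01,b,b+.06),(0,255,255)),(cyl(.4364,-.0062,.01,.01,.008,.0081),(255,255,255))],(220,150,380,300),4.6,"pics/q3.png")
E
```

```text
[ 0.43574437 -0.00560829  0.0634072 ] 0.018436221339012165
```

View pics/q3.png

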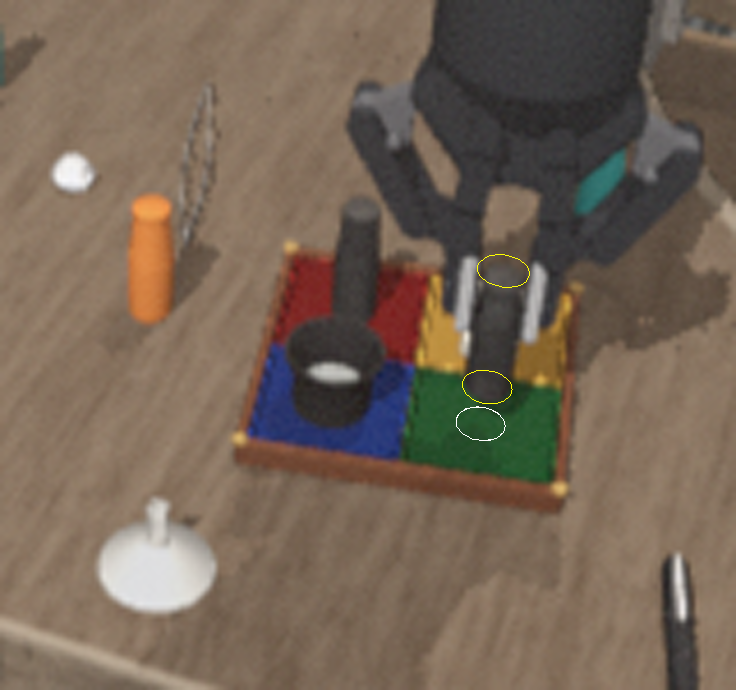

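Punch A stands in red, and punch B hangs above the middle of green, with its bottom near (487,388). I'll lower it.

Call:
{"op": "drive_tool", "data": {"steps": [[[0,-0.05,-1],0,0.9],[[0,0,-0.7],0,0.9],[[0,0,-0.2],0,0.9],[[0,0,0],0,0.9],[[0,0,0],0,0.9]]}}

```text
time: 24.45
tool_pos: [0.4351, -0.0063, 0.0436]
tool_rot: [0.64, 0.768, -0.0, -0.0]
wrist_force: [0.4, 0.3, -0.3]
width: 0.0184
```

Call:
{"op": "drive_tool", "data": {"steps": [[[0,0,-0.1],0,0.9],[[0,0,0],0,0.9],[[0,0,-0.1],0,0.9],[[0,0,0],0,0.9],[[0,0,0],0,0.9]]}}

```text
time: 24.95
tool_pos: [0.4352, -0.0063, 0.0418]
tool_rot: [0.64, 0.768, -0.0, -0.0]
wrist_force: [0.5, 0.6, -0.9]
width: 0.0181
```

Call:
{"op": "drive_tool", "data": {"steps": [[[0.05,0,-0.05],0,0.9],[[0,0,0],0,0.9],[[0,0,0],0,0.9],[[0,0,0],0,0.9],[[0,0,0],0,0.9]]}}

```text
time: 25.45
tool_pos: [0.4355, -0.0063, 0.0414]
tool_rot: [0.64, 0.768, -0.0, -0.0]
wrist_force: [-1.2, 0.5, 5.3]
width: 0.0181
```

Call:
{"op": "drive_tool", "data": {"steps": [[[0,0,-0.05],0,0.9],[[0,0,0],0,0.9],[[0,0,0],0,0.9],[[0,0,0],0,0.9],[[0,0,0],0,0.9]]}}

```text
time: 25.95
tool_pos: [0.4356, -0.0063, 0.0414]
tool_rot: [0.64, 0.769, -0.0, 0.0]
wrist_force: [-2.6, 0.0, 13.0]
width: 0.0181
```

Contact. I'll ease up, release and retreat.

Call:
{"op": "drive_tool", "data": {"steps": [[[0,0,0.05],0,0.9],[[0,0,0],0,0.9],[[0,0,0],0,0.78],[[0,0,0],0,0.74],[[0,0,0],0,0.7]]}}

```text
time: 26.45
tool_pos: [0.4358, -0.0063, 0.0411]
tool_rot: [0.64, 0.768, -0.0, 0.0]
wrist_force: [0.3, 0.2, -0.5]
width: 0.0258
```

Call:
{"op": "drive_tool", "data": {"steps": [[[0,0,0],0,0.65],[[0,0,0],0,0.62],[[0,0,1],0,0.6],[[0,0,3],0,0.55],[[0,0,5],0,0.5]]}}

```text
time: 26.95
tool_pos: [0.4333, -0.0059, 0.1308]
tool_rot: [0.64, 0.768, -0.002, -0.003]
wrist_force: [0.4, -0.1, 0.2]
width: 0.0428
```

Call:
{"op": "drive_tool", "data": {"steps": [[[0,4.5,1],0,0.5],[[0,4.8,0],0,0.5],[[0,4.8,0],0,0.5],[[0,4.8,0],0,0.5],[[-1,4.7,0],0,0.5]]}}

```text
time: 27.45
tool_pos: [0.4268, 0.232, 0.1425]
tool_rot: [0.64, 0.768, 0.001, 0.001]
wrist_force: [1.3, 0.1, 0.2]
width: 0.0431
```

Call:
{"op": "drive_tool", "data": {"steps": [[[-2,4.4,0],0,0.5],[[-2,4.4,0],0,0.5],[[-2,4.4,0],0,0.5],[[0,0,0],0,0.5],[[0,0,0],0,0.5]]}}

```text
time: 27.95
tool_pos: [0.3649, 0.3624, 0.1417]
tool_rot: [0.639, 0.77, -0.0, 0.0]
wrist_force: [0.1, 0.0, 0.7]
width: 0.0426
```

```bash
python3 snap.py f1 side_top; python3 - <<'E'
from ov import *
t=np.deg2rad(10.5);c=pickle.load(open("f1_top.pkl","rb"));W=world(c)
cen=dict(blue=(.4973,.0051),red=(.5086,-.0558),green=(.4364,-.0062),yellow=(.4477,-.0671))
S=[(boxp(*p,t,.057,.057,.008,.0081),(255,255,255)) for p in cen.values()]
S+=[(cyl(*cen["blue"],.0205,.0205,.034,.038),(0,255,255)),(cyl(*cen["red"],.01,.01,.008,.068),(0,255,255)),(cyl(*cen["green"],.01,.01,.008,.068),(0,255,255)),(boxp(*cen["yellow"],t,.024,.04,.008,.018),(0,0,255))]
overlay(c,S,(200,190,310,290),6,"pics/f2.png")
for k,(x,y) in cen.items():
    m=(np.hypot(W[...,0]-x,W[...,1]-y)<.026)
    z=W[...,2]+.0018;zt=np.nanmax(z[m]);
    q=W[m&(z>(.0125 if k=="yellow" else zt-.008))]
    print(k,"top",round(zt,4),"offset mm",((q[:,:2].mean(0)-[x,y])*1000).round(1))
W0=world(pickle.load(open("top0.pkl","rb")))
for k,(x,y,h) in dict(large=(.697,.061,.01),funnel=(.531,.107,.012),orange=(.592,-.031,.05)).items():
    print(k,[w[(np.hypot(w[...,0]-x,w[...,1]-y)<.04)&(w[...,2]>h)][:,:2].mean(0).round(4) for w in(W0,W)])
E
```

```text
[0.36494392 0.36237461 0.14171992] 0.042592115960311 [0.06385278 0.00484168 0.67164479]
blue top 0.0403 offset mm [ 0.4 -0.7]
red top 0.0701 offset mm [-1.2  0.3]
green top 0.0697 offset mm [ 0.1 -1.5]
yellow top 0.0219 offset mm [ 0.9 -1.8]
large [array([0.6971, 0.0606]), array([0.6972, 0.0606])]
funnel [array([0.5316, 0.107 ]), array([0.5307, 0.1069])]
orange [array([ 0.5928, -0.0309]), array([ 0.5928, -0.0311])]
```

View pics/f2.png

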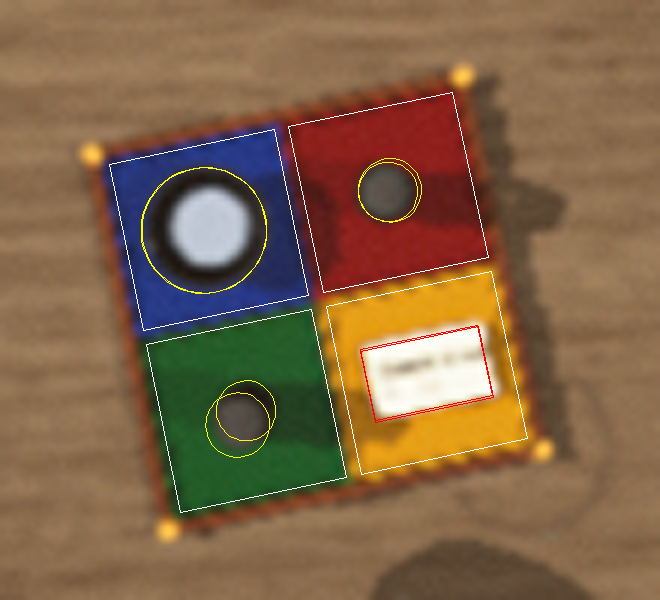

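View pics/f1_side.png

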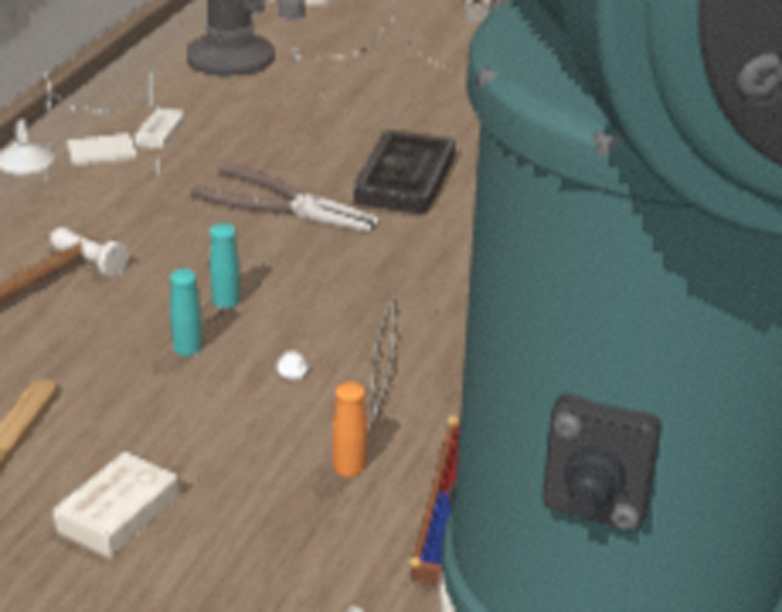

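The top view shows all four items within about 2 mm of their pocket centres (loupe (204,230), punches (390,190) and (238,415), box (428,374)). The look-alikes have not moved, so I'm handing in.

```bash
python3 - <<'E'
from station import bot
print(bot.hand_in())
E
```

```text
the job is handed in; nothing more can be done
None
```

The kit is laid out and handed in at about 28 s of the 83 s allowed. The loupe is in blue and the small card box in yellow. One punch is in red and the other in green, placed in that order.

- **Final top view:** all four stand within about 2 mm of their pocket centres. Top heights suit standing flat on the floor, reading about 0.070 m for the punches (0.068 expected), 0.040 m for the loupe (0.038) and 0.022 m for the box (0.018). They read 2 to 4 mm high.
- **Left alone:** the large card box, the funnel and the orange look-alike read the same as at the start, within 1 mm. The turquoise ones look untouched in the pictures.
- **Disagreements and gaps:**
  - The two cameras differed by 2 to 5 mm in y when I first located the objects. I used the mean and corrected close up.
  - In the last side view the arm hid the tray, so the final placing was checked from the top camera only.
  - The loupe and the small box were let go about 0.5 mm above the floor rather than on clear contact. The punches were pressed to contact at up to 17 N.

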